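Build the sieve stack on the shaker

TASK

Build the test-sieve stack on the shaker's receiver pan for a grading run: the fine sieve goes on first, then the medium, then the coarse sieve on top of it, and finally the cover. Every piece must be fully nested in the rim of the one below, level and let go, and the other things on the bench must stay where they are.

Things in the scene. Friction and masses are not known exactly. Their poses are not given: they have to be found in the camera images.
- receiver_rim (a point): Centre of the open mouth, at rim level, of the brass receiver pan clamped on a small white round sieve shaker (112 mm wide, black panel in front). The rim is 68 mm above the bench, 58 mm wide outside, 54 inside; it rises 12 mm above a band 63 mm wide. The pan is 22 mm deep inside. Fixed; z is up.
- fine_center (a point): Fine sieve: round brass frame 26 mm tall, the shallowest; dense 1.6 mm wire cloth, almost closed. Skirt below: 8 mm tall, 51 mm wide, tapered to 47; it drops into the 54 mm mouth of the piece below until the ledge above it rests on that rim. Grip the widest part, a band 63 mm wide, 8 to 17 mm above the underside; above it 58 mm wide, open top. 70 g. Point: on the axis, half-way up. Seated, 5 mm above the receiver's rim.
- medium_center (a point): Medium sieve: round brass frame 32 mm tall, wire grid of 6 mm spacing. Skirt below: 8 mm tall, 51 mm wide, tapered to 47; it drops into the 54 mm mouth of the piece below until the ledge above it rests on that rim. Grip the widest part, a band 63 mm wide, 8 to 17 mm above the underside; above it 58 mm wide, open top. 80 g. Point: on the axis, half-way up. Seated, 21 mm above the fine sieve's point.
- coarse_center (a point): Coarse sieve: round brass frame 38 mm tall, the deepest; wide wire grid of 13 mm spacing. Skirt below: 8 mm tall, 51 mm wide, tapered to 47; it drops into the 54 mm mouth of the piece below until the ledge above it rests on that rim. Grip the widest part, a band 63 mm wide, 8 to 17 mm above the underside; above it 58 mm wide, open top. 90 g. Point: on the axis, half-way up. Seated, 27 mm above the medium's point.
- cover_knob (a point): Cover: closed brass disc 63 mm wide on the same 8 mm tall tapered skirt as the sieves; the disc's top is 13.5 mm above the underside. On it a slim neck carries a knurled knob, 20 mm wide, from 24 to 46 mm above the underside: the place to grip. 60 g. Point: on the axis at mid-knob, 35 mm above the underside, 27 mm above the ledge that rests on the rim. Seated, 46 mm above the coarse sieve's point.
- loupe: Bystander: black eye loupe standing on the bench, 39 mm wide, 38 mm tall; origin at the centre of its underside. Not to be shifted.
- dish_a: Bystander: flat clear plastic dish, 57 mm wide, 14 mm tall; origin at the centre of its underside. Not to be shifted.
- dropper: Bystander: amber dropper bottle with black cap, 32 mm wide, 75 mm tall; origin at the centre of its underside. Not to be shifted.

How it is judged:
By the outcome, as a careful person would: the job done as asked, in the order asked, and still so for the second after the job is handed in, with the robot touching nothing.
It also fails if it takes over 104 s, if anything falls off the work surface, if the arm or the gripper's body presses on something with over 40 N, if the wrist force passes 120 N, or if a joint passes its speed limit or range.

ROBOT

A 6-joint arm with a two-finger parallel gripper is mounted at the origin on a cart in front of the work surface, level with it; the furniture and walls round the work are solid. World frame = base frame: x ahead of the robot, y to its left, z up, the work surface at z = 0. Lengths are in m, angles in rad, forces in N, time in s.
With the tool pointing down it reaches from about 0.35 to 0.775 m from the base axis. Payload 7.3 kg.
Tool frame: the origin (TCP) lies midway between the tips of the shut fingers; the grasp point (between the pads) lies 19 mm behind it; z points along the fingers, y is the line along which they close (so a half turn about z gives the same grasp; the last joint's range is limited). The gripper opens to 92 mm and grips with 3 to 60 N. Pads are 19 mm wide; open, the fingers measure 130 mm over their backs; the gripper's body (75 mm by 190 mm) begins 47 mm behind the grasp point.
Start: joints at [1.198, 0.342, 1.524, -0, 1.275, -0.146], TCP at [0.118, 0.512, 0.227] pointing down, gripper open.
Joint ranges: [-2.53, 2.53], [-0.77, 2.02], [0.04, 2.7], [-1, 4.14], [0.28, 2.66], [-3.11, 3.11]. Speed limits (rad/s): [2.57, 2.57, 3.14, 3.14, 3.14, 3.14].

INTERFACE

Orientations are given as [roll, pitch, yaw] about the fixed x, y, z axes, in that order (R = Rz(yaw) Ry(pitch) Rx(roll)).
In Python, from cell import monitor, vision, workorder gives the robot as it stands.
- The arm moves only by the tool move_arm, never from a script. Its argument "rows" is a list of rows, each a list of 5 numbers: the shift along the world's x, y, z in mm, then the turn about the world's z in rad, then the closure, from -1 (fully open) to 1 (shut). A call has 1 to 12 rows; each row shifts and turns the commanded pose from where the row before left it; what a row does not reach is not made up. A row lasts 1/10 s, in which the tool goes at most 50 mm and 8.59 degrees, less where a joint would pass 70% of its speed; a pose out of reach is approached as far as the arm can. A call is refused whole if a number of a shift passes 50 or a number of a turn 0.15, either way. A call with a gripper value outside its range is refused whole. The fingers move at their own pace and stop on an object; "newtons" is the grip in N (left out, the last holds). Time passes only in rows, so rows that do not move let the fingers close. It gives the time, the measured TCP pose, the force, the opening and the grip force at its end, in the units of the state.
- monitor.observe(): the state, without advancing time (a new reading comes with each control period).
- vision.read_camera(name): name is "scene" or "side" or "wrist"; returns the picture (480x640x3 uint8, red, green, blue); there is no depth.
- vision.get_calibration(name): a dict with "K" (3x3 intrinsics, pixels), "T" (4x4, takes a point from camera to world coordinates); the wrist camera has in their place "mount" (4x4, takes a point from camera to tool coordinates, whose origin is the TCP and whose axes are the flange's). Camera axes: x right, y up, looking along -z (the intrinsics and any distortion apply to the point x, -y, -z); pixel columns grow to the right and rows downward; lengths in m; the calibration is good to about 2 mm. A picture is of the moment at which its call begins: read the wrist's pose just before it. get_calibration takes no time and is no camera call.
- workorder.hand_in(): hands the job in; it is judged then, once.
The state is a dict: "time": time; "qpos": joint angles; "qvel": joint speeds; "joint_efforts": joint torques, N m; "tool_pos": TCP position; "tool_rot": TCP orientation; "contact_force": force on the tool from outside, world axes, zero at the start; "torque": the same for the moment, N m; "opening": finger opening in m; "grip_force": force on a finger pad.
Only numpy, scipy, OpenCV 4.12 (cv2) and the standard library are available. Lean on these libraries where they do the work, as an engineer would, in place of code of your own. Each camera call takes 0.05 s, during which the arm holds its last target. There are 200 camera calls.

## Working session

There is one attempt and no reset: what is moved stays moved. The work goes in short steps, Python scripts to look and compute and a tool call to move; the robot and the scene stay as the last step left them, time stands still between calls to the robot, and variables do not carry over. Pictures are saved under pics/ and viewed, at most 14 in all, crops included, and the job is handed in when it is done.

Besides the shell and the picture viewer there is one more tool, called after "Call:" by a JSON object that holds its "name" and its "arguments". move_arm: Moves the arm, as the interface text tells. Its arguments: {"type":"object","properties":{"rows":{"type":"array","items":{"type":"array","items":{"type":"number"}}},"newtons":{"type":"number"}},"required":["rows"]}

```bash
mkdir -p pics
cat > h.py <<'E'
import numpy as np, cv2
from cell import monitor, vision, workorder
from scipy.spatial.transform import Rotation as R
def snap(n,f=None):
    s=monitor.observe(); im=vision.read_camera(n); 
    if f: cv2.imwrite('pics/'+f,im[:,:,::-1])
    return s,im
def cam(n,s=None):
    c=vision.get_calibration(n)
    if n!='wrist': return np.array(c['K']),np.array(c['T']),c
    T=np.eye(4);T[:3,:3]=R.from_euler('xyz',s['tool_rot']).as_matrix();T[:3,3]=s['tool_pos']
    return np.array(c['K']),T@np.array(c['mount']),c
def ray(n,px,z,s=None):
    K,T,c=cam(n,s)
    d=c.get('dist',c.get('distortion'))
    u=cv2.undistortPoints(np.array(px,float).reshape(-1,1,2),K,None if d is None else np.array(d,float))[:,0]
    D=np.c_[u[:,0],-u[:,1],-np.ones(len(u))]@T[:3,:3].T
    o=T[:3,3]; return o+D*((z-o[2])/D[:,2])[:,None]
E
python3 - <<'E'
from h import *
for n in ['scene','side','wrist']:
    s,im=snap(n,n+'0.png')
    print(vision.get_calibration(n))
print(s)
E
```

```text
{'K': array([[437.1366546 ,   0.        , 322.38353254],
       [  0.        , 437.1366546 , 235.21342077],
       [  0.        ,   0.        ,   1.        ]]), 'T': array([[ 0.46811651,  0.36752388, -0.80361255, -0.11327238],
       [-0.88344541,  0.17429107, -0.43491015, -0.58420219],
       [-0.01977737,  0.91353644,  0.40627581,  0.43027418],
       [ 0.        ,  0.        ,  0.        ,  1.        ]])}
{'K': array([[621.31616452,   0.        , 315.35127718],
       [  0.        , 621.31616452, 235.06644914],
       [  0.        ,   0.        ,   1.        ]]), 'T': array([[ 0.14764731,  0.85260928, -0.50125611,  0.09386286],
       [-0.98903496,  0.12890979, -0.07205631, -0.27906064],
       [ 0.00318094,  0.50639874,  0.86229357,  0.84459157],
       [ 0.        ,  0.        ,  0.        ,  1.        ]])}
{'K': array([[347.61144561,   0.        , 317.64861311],
       [  0.        , 347.61144561, 239.57309046],
       [  0.        ,   0.        ,   1.        ]]), 'mount': array([[ 3.52527720e-04,  9.53790150e-01,  3.00473334e-01,
         8.21923629e-02],
       [ 9.99999586e-
[... 236 characters left out ...]
{'time': 0.1, 'qpos': array([ 1.19799914e+00,  3.42640007e-01,  1.52489458e+00, -1.87174654e-05,
        1.27542314e+00, -1.45960007e-01]), 'qvel': array([ 4.64856256e-05, -2.08023175e-03, -1.32829589e-03,  6.96667293e-04,
       -5.76701541e-04,  1.17632958e-04]), 'joint_efforts': array([ 3.22391352e-03, -4.31998301e+01, -2.44699806e+01,  7.21334433e-02,
        5.25686529e-02, -4.24753250e-05]), 'tool_pos': array([0.11790215, 0.51122135, 0.22613063]), 'tool_rot': array([-3.14023949e+00, -1.80830903e-04,  2.91476081e+00]), 'contact_force': array([0.38862451, 0.11179211, 0.00340266]), 'torque': array([ 0.0156973 , -0.0133004 , -0.05000801]), 'grip_force': 0.0, 'opening': 0.09184080042342478}
```

View pics/scene0.png

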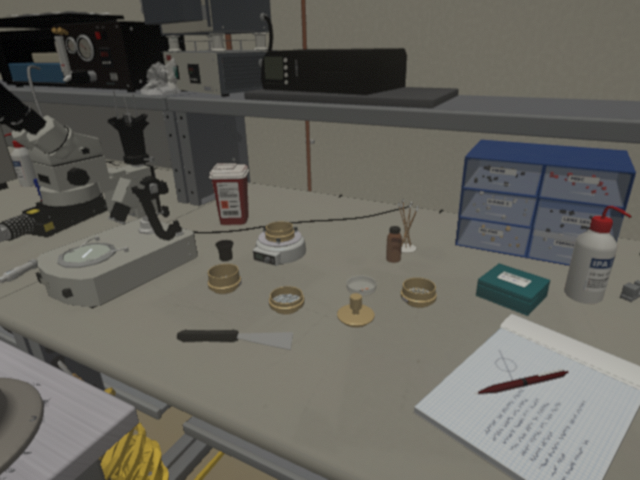

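View pics/side0.png

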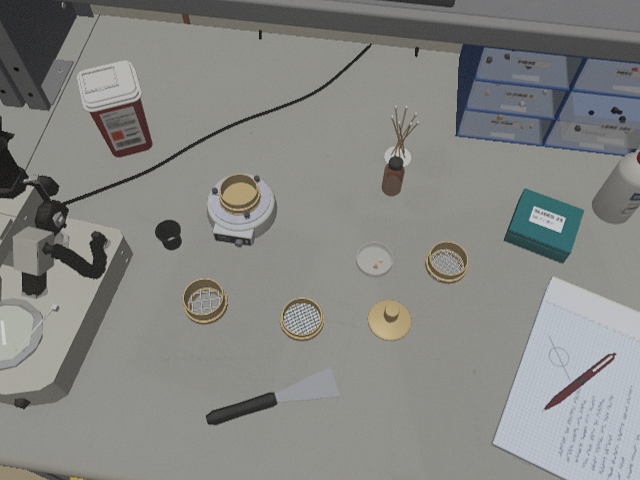

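Run:
```python
from h import *
im=cv2.imread('pics/side0.png')
c=[cv2.resize(im[y-32:y+33,x-32:x+33],(266,266),interpolation=cv2.INTER_CUBIC) for x,y in [(205,300),(302,318),(447,262),(240,195),(390,320),(375,260)]]
cv2.imwrite('pics/c.png',np.vstack([np.hstack(c[:3]),np.hstack(c[3:])]))
s=None
for n,p,z in [('A',(205,300),.03),('B',(302,318),.025),('C',(447,262),.025),('rec',(240,188),.068),('knob',(391,311),.035),('dish',(375,260),.007),('loupe',(168,232),.03),('drop',(395,162),.075)]: print(n,ray('side',[p],z).round(3))
```

```text
A [[ 0.437 -0.071  0.03 ]]
B [[ 0.433 -0.212  0.025]]
C [[ 0.554 -0.412  0.025]]
rec [[ 0.61  -0.089  0.068]]
knob [[ 0.458 -0.335  0.035]]
dish [[ 0.551 -0.306  0.007]]
loupe [[0.539 0.012 0.03 ]]
drop [[ 0.689 -0.317  0.075]]
```

View pics/c.png

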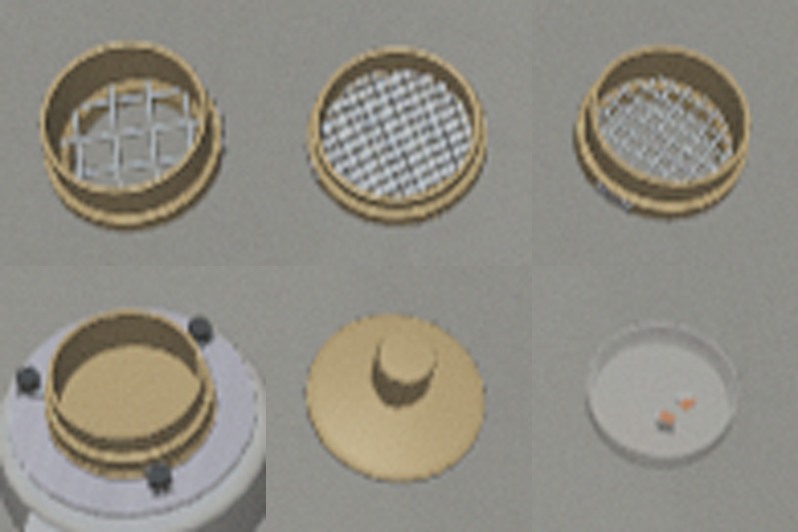

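Run:
```python
from h import *
def tri(a,b):
    P=[];D=[]
    for n,p in (('scene',a),('side',b)):
        q=ray(n,[p],0)[0]; o=cam(n)[1][:3,3]; P.append(o);d=q-o;D.append(d/np.linalg.norm(d))
    A=np.c_[D[0],-D[1]];t=np.linalg.lstsq(A,P[1]-P[0],rcond=None)[0]
    x,y=P[0]+t[0]*D[0],P[1]+t[1]*D[1]; return ((x+y)/2).round(3),np.linalg.norm(x-y).round(3)
print('lamp',tri((150,185),(97,240)),'post',tri((130,125),(10,185)))
print('basefront',ray('side',[(125,245),(60,392),(20,403)],.05).round(3), ray('scene',[(50,297)],.0).round(3))
for p in [(30,100),(60,175),(5,230),(128,118)]:
  print(p,[ray('scene',[p],z).round(2)[0] for z in (.1,.2,.3)])
```

```text
lamp (array([0.412, 0.037, 0.202]), np.float64(0.022)) post (array([0.425, 0.096, 0.299]), np.float64(0.004))
basefront [[0.497 0.061 0.05 ]
 [0.274 0.078 0.05 ]
 [0.253 0.124 0.05 ]] [[0.265 0.206 0.   ]]
(30, 100) [array([1.69, 2.64, 0.1 ]), array([1.15, 1.67, 0.2 ]), array([0.6 , 0.69, 0.3 ])]
(60, 175) [array([0.59, 0.63, 0.1 ]), array([0.38, 0.26, 0.2 ]), array([ 0.16, -0.1 ,  0.3 ])]
(5, 230) [array([0.29, 0.35, 0.1 ]), array([0.17, 0.07, 0.2 ]), array([ 0.05, -0.22,  0.3 ])]
(128, 118) [array([1.39, 1.31, 0.1 ]), array([0.93, 0.74, 0.2 ]), array([0.48, 0.16, 0.3 ])]
```

View pics/wrist0.png

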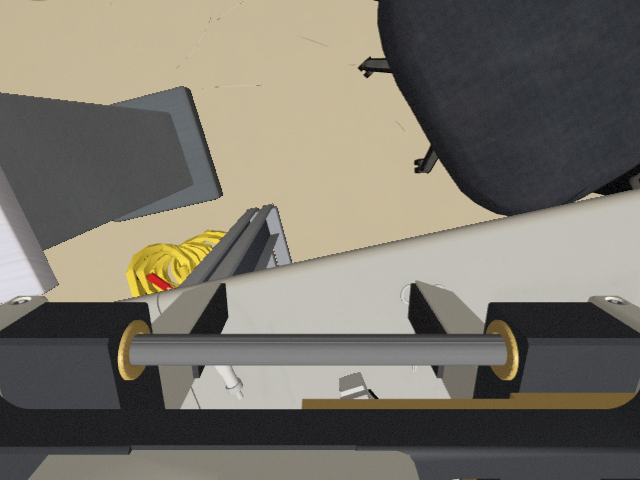

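Call:
{"name": "move_arm", "arguments": {"rows": [[0,0,50,0,-1],[0,0,50,0,-1],[0,0,50,0,-1],[0,0,50,0,-1],[0,0,50,0,-1],[0,0,30,0,-1],[0,0,0,0,-1]]}}

```text
time: 0.85
tool_pos: [0.1182, 0.5119, 0.5111]
tool_rot: [3.133, 0.001, 2.915]
contact_force: [0.1, 1.3, -0.2]
opening: 0.0916
grip_force: 0.0
```

Run:
```python
from h import *
s,a=snap('wrist');s,b=snap('scene')
print(s['tool_pos'],s['qpos'],s['tool_rot'])
cv2.imwrite('pics/up.png',cv2.resize(np.hstack([a,b]),(800,300))[:,:,::-1])
```

```text
[0.11817459 0.51191741 0.5082822 ] [ 1.19798959e+00  3.13446905e-01  8.10986130e-01 -3.26373367e-06
  2.01328281e+00 -1.46015257e-01] [3.13775753e+00 5.66974480e-04 2.91479868e+00]
```

View pics/up.png

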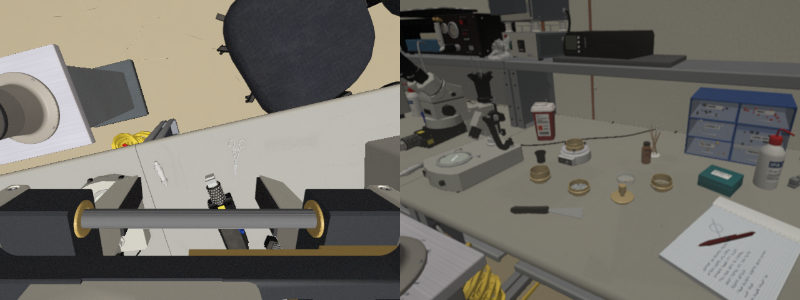

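Call:
{"name": "move_arm", "arguments": {"rows": [[35,-30,0,0.1134,-1],[35,-30,0,0.1134,-1],[35,-30,0,0,-1],[35,-30,0,0,-1],[35,-30,0,0,-1],[35,-30,0,0,-1],[35,-30,0,0,-1],[10,-45,0,0,-1],[10,-45,0,0,-1]]}}

```text
time: 1.85
tool_pos: [0.3836, 0.2098, 0.5042]
tool_rot: [-3.14, -0.005, 3.141]
contact_force: [0.5, 0.2, -0.5]
opening: 0.092
grip_force: 0.0
```

Call:
{"name": "move_arm", "arguments": {"rows": [[10,-45,0,0,-1],[10,-45,0,0,-1],[10,-45,0,0,-1],[10,-45,0,0,-1],[10,-45,-20,0,-1],[10,-45,-40,0,-1],[10,-45,-45,0,-1],[10,-45,-45,0,-1],[10,-45,-45,0,-1],[5,-12,-45,0,-1],[0,0,-45,0,-1],[0,0,-45,0,-1]]}}

```text
time: 3.05
tool_pos: [0.4678, -0.1667, 0.2107]
tool_rot: [3.14, -0.003, 3.14]
contact_force: [0.9, -0.2, -0.5]
opening: 0.0914
grip_force: 0.0
```

Call:
{"name": "move_arm", "arguments": {"rows": [[15,-45,-20,0,-1],[0,0,-10,0,-1],[0,0,0,0,-1],[0,0,0,0,-1]]}}

```text
time: 3.45
tool_pos: [0.4835, -0.2099, 0.1846]
tool_rot: [3.141, -0.001, -3.142]
contact_force: [0.3, -0.2, 0.9]
opening: 0.092
grip_force: 0.0
```

Run:
```python
from h import *
s,a=snap('wrist','w1.png')
print(s['tool_pos'],s['qpos'],s['tool_rot'])
```

```text
[ 0.48352686 -0.20991233  0.18460672] [-5.55194423e-01  3.84349398e-01  1.58291844e+00  2.99928462e-04
  1.17575055e+00 -2.12611298e+00] [ 3.14060589e+00 -1.06564694e-03 -3.14158553e+00]
```

View pics/w1.png

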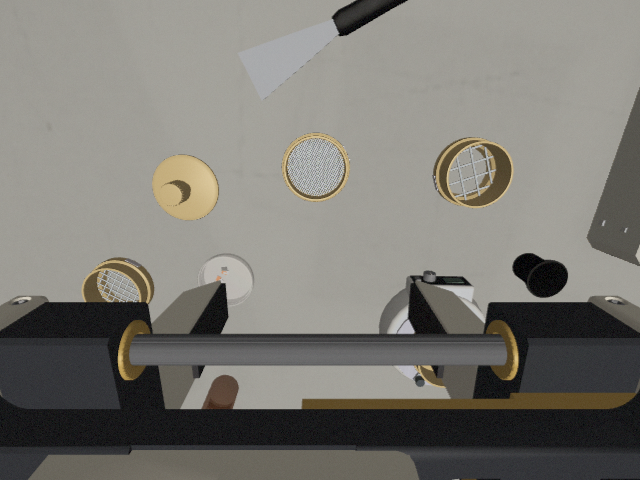

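```bash
cat >> h.py <<'E'
def pix(P,s):
    K,T,c=cam('wrist',s); p=np.linalg.inv(T)@np.r_[P,1]; return K[0,0]*p[0]/-p[2]+K[0,2], K[1,1]*p[1]/p[2]+K[1,2]
def brass(im):
    h=cv2.cvtColor(im,cv2.COLOR_RGB2HSV); return cv2.inRange(h,(12,75,50),(30,255,255))
def loc(im,s,xy,z,r=70):
    u,v=pix(np.r_[xy,z],s); m=brass(im); k=np.zeros_like(m); cv2.circle(k,(int(u),int(v)),r,255,-1)
    m=cv2.morphologyEx(m&k,cv2.MORPH_OPEN,np.ones((2,2)))
    n,l,st,_=cv2.connectedComponentsWithStats(m); i=1+np.argmax(st[1:,4])
    c=cv2.convexHull(cv2.findContours((l==i).astype('u1'),0,1)[0][0])[:,0].astype(float)
    P=ray('wrist',c,z,s)[:,:2].astype(np.float32)
    (a,b),ax,_=cv2.fitEllipse(P*1000); return np.round([a,b],1),np.round(ax,1),(round(u),round(v)),c.mean(0).round()
E
python3 - <<'E'
from h import *
s,a=snap('wrist')
print(s['tool_pos'],loc(a,s,(.433,-.212),.0125),loc(a,s,(.437,-.071),.0125),loc(a,s,(.458,-.335),.011))
E
```

```text
[ 0.48394297 -0.20996997  0.18535828] (array([ 435.9, -210.8]), array([63.1, 63.3]), (315, 165), array([316., 165.])) (array([440.7, -62.4]), array([64.9, 75. ]), (465, 169), array([473., 172.])) (array([ 455. , -335.5]), array([62.3, 63. ]), (188, 191), array([186., 186.]))
```

Call:
{"name": "move_arm", "arguments": {"rows": [[-24,0,-40,0,-1],[-24,-1,-40,0,-1],[0,0,-40,0,-1],[0,0,-30,0,-1],[0,0,-20,0,-1],[0,0,-8,0,-1],[0,0,0,0,-1],[0,0,0,0,-1]]}}

```text
time: 4.35
tool_pos: [0.4369, -0.2119, 0.0081]
tool_rot: [-3.14, 0.002, -3.141]
contact_force: [0.7, 0.4, 0.5]
opening: 0.0916
grip_force: 0.0
```

Call:
{"name": "move_arm", "arguments": {"newtons": 15, "rows": [[-1,1,-4.5,0,-1],[0,0,0,0,0],[0,0,0,0,0.4],[0,0,0,0,1],[0,0,0,0,1],[0,0,0,0,1],[0,0,0,0,1],[0,0,0,0,1]]}}

```text
time: 5.15
tool_pos: [0.4352, -0.2107, 0.0025]
tool_rot: [-3.141, 0.0, 3.142]
contact_force: [-0.6, -0.8, 2.5]
opening: 0.0625
grip_force: 15.0
```

Call:
{"name": "move_arm", "arguments": {"rows": [[0,0,30,0,1],[0,0,45,0,1],[0,0,45,0,1],[30,20,40,0,1],[40,25,30,0,1],[40,25,20,0,1],[40,25,10,0,1],[40,20,0,0,1],[33,8,0,0,1],[0,0,0,0,1],[0,0,0,0,1],[0,0,0,0,1]]}}

```text
time: 6.35
tool_pos: [0.6497, -0.0926, 0.2155]
tool_rot: [3.141, -0.002, 3.141]
contact_force: [-0.1, 0.2, -0.9]
opening: 0.0625
grip_force: 15.0
```

Run:
```python
from h import *
s,a=snap('wrist','w2.png')
print(s['tool_pos'],s['contact_force'],s['opening'],loc(a,s,(.61,-.089),.0515))
cv2.imwrite('pics/w2m.png',np.hstack([a[60:300,150:480,::-1],cv2.cvtColor(brass(a),8)[60:300,150:480]]))
```

```text
[ 0.6496626  -0.09262549  0.2154898 ] [-0.10430888  0.18146638 -0.86009787] 0.06247200631099181 (array([607.7, -86.9]), array([62., 63.]), (321, 179), array([326., 176.]))
```

View pics/w2m.png

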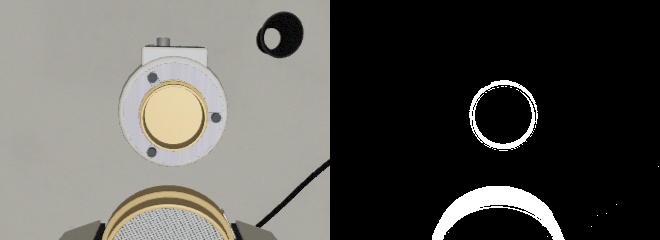

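Call:
{"name": "move_arm", "arguments": {"rows": [[-21,3,-20,0,1],[-21.5,2.7,-40,0,1],[0,0,-40,0,1],[0,0,-25,0,1],[0,0,-15,0,1],[0,0,0,0,1],[0,0,0,0,1]]}}

```text
time: 7.1
tool_pos: [0.6081, -0.0871, 0.0768]
tool_rot: [-3.141, 0.001, 3.141]
contact_force: [0.2, -0.1, -0.8]
opening: 0.0622
grip_force: 15.0
```

Call:
{"name": "move_arm", "arguments": {"rows": [[-0.8,0,-5,0,1],[0,0,-4,0,1],[0,0,-2,0,1],[0,0,0,0,1],[0,0,0,0,1]]}}

```text
time: 7.6
tool_pos: [0.6075, -0.0865, 0.065]
tool_rot: [3.142, 0.0, -3.141]
contact_force: [-0.6, 0.0, -0.7]
opening: 0.0627
grip_force: 15.0
```

Call:
{"name": "move_arm", "arguments": {"rows": [[0,0,-1.5,0,1],[0,0,0,0,1],[0,0,0,0,-0.45],[0,0,0,0,-0.6],[0,0,0,0,-0.8],[0,0,0,0,-0.8],[0,0,10,0,-0.8],[0,0,40,0,-0.8],[20,0,50,0,-0.8],[30,0,50,0,-0.8],[0,0,0,0,-0.8],[0,0,0,0,-0.8]]}}

```text
time: 8.8
tool_pos: [0.6523, -0.0865, 0.2043]
tool_rot: [-3.141, 0.003, -3.141]
contact_force: [-0.1, 0.9, -0.8]
opening: 0.0827
grip_force: 0.0
```

Run:
```python
from h import *
s,a=snap('wrist','w3.png')
print(s['tool_pos'],s['contact_force'],s['opening'],loc(a,s,(.608,-.087),.0725))
b=a[100:260,230:430,::-1];_,c=snap('side')
cv2.imwrite('pics/w3c.png',np.hstack([cv2.resize(b,(400,320)),cv2.resize(c[140:260,165:315,::-1],(400,320))]))
```

```text
[ 0.65233916 -0.08654163  0.20427181] [-0.13430335  0.91960443 -0.77056918] 0.08269563476795247 (array([607.8, -85.6]), array([63.1, 63.7]), (317, 177), array([321., 176.]))
```

View pics/w3c.png

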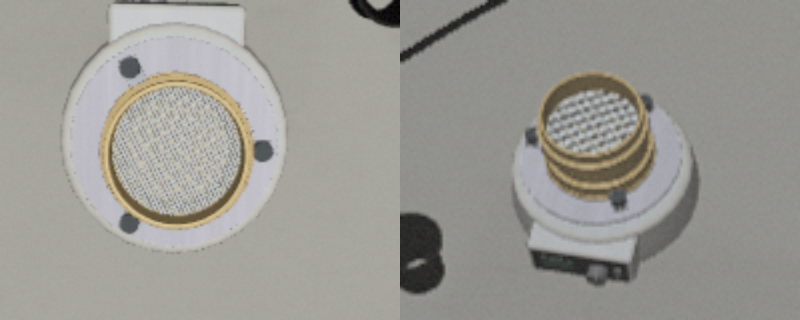

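Call:
{"name": "move_arm", "arguments": {"rows": [[-8,-45,0,0,-0.8],[-8,-45,0,0,-0.8],[-8,-45,0,0,-0.8],[-8,-45,0,0,-0.8],[-8,-45,0,0,-0.8],[-5,-45,0,0,-0.8],[-5,-45,-10,0,-0.8],[0,-12,-10,0,-0.8],[0,0,0,0,-0.8],[0,0,0,0,-0.8],[0,0,0,0,-0.8]]}}

```text
time: 10.0
tool_pos: [0.6024, -0.4115, 0.1831]
tool_rot: [3.141, 0.0, -3.14]
contact_force: [-1.0, 0.0, 0.2]
opening: 0.0829
grip_force: 0.0
```

Run:
```python
from h import *
s,a=snap('wrist','w4.png')
print(s['tool_pos'],s['tool_rot'],s['opening'],loc(a,s,(.554,-.412),.0125))
```

```text
[ 0.60241052 -0.41150935  0.18313853] [ 3.14106422e+00  1.54256741e-04 -3.13952204e+00] 0.08286514300579925 (array([ 557.4, -412.5]), array([62.2, 63. ]), (317, 168), array([315., 170.]))
```

View pics/w4.png

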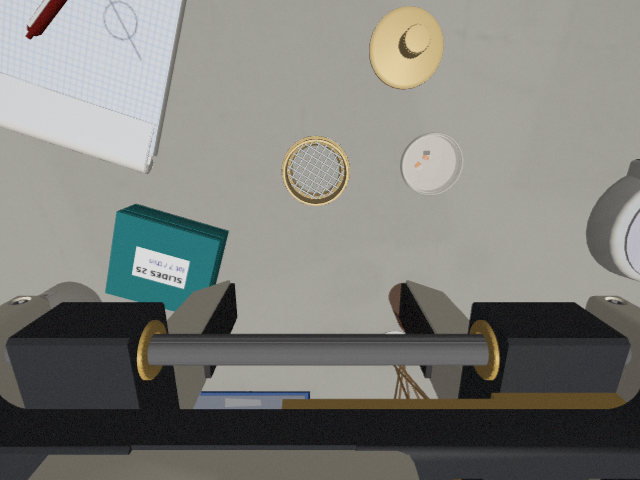

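Call:
{"name": "move_arm", "arguments": {"rows": [[-23,0,-40,0,-0.8],[-22.4,-1,-40,0,-0.8],[0,0,-40,0,-0.8],[0,0,-30,0,-0.8],[0,0,-20,0,-0.8],[0,0,-6,0,-0.8],[0,0,0,0,-0.8],[0,0,0,0,-0.8]]}}

```text
time: 10.85
tool_pos: [0.5574, -0.4147, 0.0085]
tool_rot: [-3.14, 0.002, -3.141]
contact_force: [-0.7, 0.2, 0.5]
opening: 0.0827
grip_force: 0.0
```

Call:
{"name": "move_arm", "arguments": {"rows": [[0,0,-4.5,0,-0.8],[0,0,0,0,-0.8]]}}

```text
time: 11.05
tool_pos: [0.5565, -0.4146, 0.0028]
tool_rot: [-3.141, 0.001, -3.141]
contact_force: [0.5, -0.2, 0.9]
opening: 0.0829
grip_force: 0.0
```

Run:
```python
from h import *
s=monitor.observe();print(s['tool_pos'],s['tool_rot'],s['contact_force'],s['qvel'].round(3))
```

```text
[ 0.5565491  -0.41459338  0.00277592] [-3.14101919e+00  7.37655540e-04 -3.14145138e+00] [ 0.49951101 -0.16854135  0.8688669 ] [-0.004  0.005  0.002 -0.     0.007 -0.001]
```

Call:
{"name": "move_arm", "arguments": {"newtons": 15, "rows": [[0.5,1.5,0,0,-0.8],[0,0,0,0,-0.5],[0,0,0,0,0],[0,0,0,0,1],[0,0,0,0,1],[0,0,0,0,1],[0,0,0,0,1]]}}

```text
time: 11.75
tool_pos: [0.5568, -0.4131, 0.0023]
tool_rot: [-3.142, 0.0, 3.142]
contact_force: [-0.6, 0.1, 0.9]
opening: 0.0622
grip_force: 15.0
```

Call:
{"name": "move_arm", "arguments": {"rows": [[0,0,30,0,1],[0,0,45,0,1],[0,0,45,0,1],[0,20,40,0,1],[10,45,20,0,1],[10,45,0,0,1],[10,45,0,0,1],[10,45,0,0,1],[10,45,0,0,1],[0,45,0,0,1],[0,30,-20,0,1],[0,6.5,-30,0,1]]}}

```text
time: 12.95
tool_pos: [0.6078, -0.0831, 0.1334]
tool_rot: [3.142, 0.004, -3.138]
contact_force: [-0.8, -0.8, -1.9]
opening: 0.0623
grip_force: 15.0
```

Call:
{"name": "move_arm", "arguments": {"rows": [[0,0,-25,0,1],[0,0,0,0,1],[0,0,0,0,1],[0,0,0,0,1]]}}

```text
time: 13.35
tool_pos: [0.6077, -0.0874, 0.1087]
tool_rot: [-3.141, 0.003, 3.141]
contact_force: [-0.1, -0.1, -0.7]
opening: 0.062
grip_force: 15.0
```

Descend into the fine sieve's mouth (seat at TCP ≈ 0.0805).

Call:
{"name": "move_arm", "arguments": {"rows": [[-0.4,0.8,-10,0,1],[0,0,-8,0,1],[0,0,-4,0,1],[0,0,-3,0,1],[0,0,0,0,1],[0,0,0,0,1]]}}

```text
time: 13.95
tool_pos: [0.6064, -0.086, 0.0821]
tool_rot: [3.142, 0.0, 3.142]
contact_force: [0.1, 0.3, -1.3]
opening: 0.0626
grip_force: 15.0
```

Call:
{"name": "move_arm", "arguments": {"rows": [[0,0,-1.5,0,1],[0,0,0,0,1],[0,0,0,0,-0.45],[0,0,0,0,-0.6],[0,0,0,0,-0.8],[0,0,0,0,-0.8],[0,0,10,0,-0.8],[0,0,40,0,-0.8],[10,0,50,0,-0.8],[30,0,50,0,-0.8],[0,0,0,0,-0.8],[0,0,0,0,-0.8]]}}

```text
time: 15.15
tool_pos: [0.6425, -0.086, 0.2241]
tool_rot: [-3.141, 0.003, -3.141]
contact_force: [-0.4, -0.4, -0.8]
opening: 0.0826
grip_force: 0.0
```

Run:
```python
from h import *
s,a=snap('wrist','w5.png')
print(s['tool_pos'],s['contact_force'],s['opening'],loc(a,s,(.608,-.086),.0905))
```

```text
[ 0.64249216 -0.08596852  0.22406019] [-0.38143299 -0.3669643  -0.75570806] 0.08257305175803295 (array([607.2, -84.9]), array([62.2, 65.6]), (318, 189), array([320., 182.]))
```

Call:
{"name": "move_arm", "arguments": {"rows": [[-30,0,50,0,-0.8],[-45,0,20,0,-0.8],[-45,0,0,0,-0.8],[-35,15,0,0,-0.8],[0,0,0,0,-0.8],[0,0,0,0,-0.8],[0,0,0,0,-0.8]]}}

```text
time: 15.9
tool_pos: [0.4915, -0.0711, 0.2847]
tool_rot: [3.141, -0.001, 3.142]
contact_force: [1.3, -0.3, 0.4]
opening: 0.0824
grip_force: 0.0
```

Run:
```python
from h import *
s,a=snap('wrist','w6.png'); _,b=snap('side')
print(s['tool_pos'],s['contact_force'],s['opening'],loc(a,s,(.438,-.068),.0125))
c=cv2.imread('pics/w5.png')
cv2.imwrite('pics/w6c.png',np.hstack([cv2.resize(c[100:260,230:430],(300,240)),cv2.resize(a[:,:,::-1],(500,375))[:240],])) if 0 else cv2.imwrite('pics/w6c.png',np.vstack([np.hstack([cv2.resize(c[100:260,220:420],(250,200)),cv2.resize(b[100:420,0:400,::-1],(250,200))]),cv2.resize(a[:,:,::-1],(500,375))]))
```

```text
[ 0.49153012 -0.07113001  0.2847068 ] [ 1.29285478 -0.27442476  0.42101519] 0.08243896149349568 (array([439.9, -67.3]), array([61.1, 63.4]), (320, 155), array([321., 157.]))
```

View pics/w6c.png

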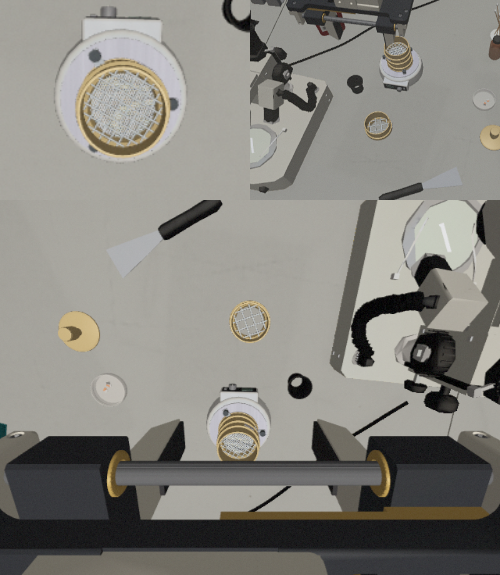

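Call:
{"name": "move_arm", "arguments": {"rows": [[30,4,-50,0,-0.8],[0,0,0,0,-0.8],[0,0,0,0,-0.8],[0,0,0,0,-0.8]]}}

```text
time: 16.4
tool_pos: [0.5172, -0.0678, 0.2434]
tool_rot: [-3.141, 0.001, -3.141]
contact_force: [-0.6, 0.1, -0.0]
opening: 0.0825
grip_force: 0.0
```

Run:
```python
from h import *
s,a=snap('wrist','w7.png')
print(s['tool_pos'],loc(a,s,(.44,-.067),.0125,60))
```

```text
[ 0.51715729 -0.06777676  0.24344587] (array([439.5, -67.8]), array([62.2, 62.8]), (318, 135), array([322., 134.]))
```

Call:
{"name": "move_arm", "arguments": {"rows": [[-39,0,0,0,-0.8],[-39,0,-20,0,-0.8],[0,0,-45,0,-0.8],[0,0,-45,0,-0.8],[0,0,-40,0,-0.8],[0,0,-40,0,-0.8],[0,0,-25,0,-0.8],[0,0,-15,0,-0.8],[0,0,0,0,-0.8],[0,0,0,0,-0.8]]}}

```text
time: 17.45
tool_pos: [0.4396, -0.0679, 0.0137]
tool_rot: [-3.141, 0.002, 3.142]
contact_force: [-1.1, -0.1, 0.3]
opening: 0.0829
grip_force: 0.0
```

Call:
{"name": "move_arm", "arguments": {"newtons": 15, "rows": [[-0.5,0,-7,0,-0.8],[0,0,-4,0,-0.8],[0,0,0,0,-0.8],[0,0,0,0,-0.5],[0,0,0,0,0],[0,0,0,0,1],[0,0,0,0,1],[0,0,0,0,1],[0,0,0,0,1]]}}

```text
time: 18.35
tool_pos: [0.4385, -0.0676, 0.0017]
tool_rot: [-3.142, 0.0, -3.142]
contact_force: [0.5, -0.1, 2.5]
opening: 0.062
grip_force: 15.0
```

Call:
{"name": "move_arm", "arguments": {"rows": [[0,0,30,0,1],[0,0,45,0,1],[0,0,45,0,1],[0,0,45,0,1],[30,-4,30,0,1],[40,-5,0,0,1],[45,-5,0,0,1],[40,-4.5,-10,0,1],[13,0,-30,0,1],[0,0,-20,0,1],[0,0,0,0,1],[0,0,0,0,1]]}}

```text
time: 19.55
tool_pos: [0.606, -0.0859, 0.1365]
tool_rot: [3.141, -0.001, 3.142]
contact_force: [0.6, 0.6, -0.9]
opening: 0.0622
grip_force: 15.0
```

Call:
{"name": "move_arm", "arguments": {"rows": [[0.6,0,-15,0,1],[0,0,-8,0,1],[0,0,-4,0,1],[0,0,-3,0,1],[0,0,0,0,1],[0,0,0,0,1]]}}

```text
time: 20.15
tool_pos: [0.6071, -0.0861, 0.1071]
tool_rot: [-3.141, 0.001, -3.142]
contact_force: [-0.2, -0.5, -0.4]
opening: 0.0621
grip_force: 15.0
```

Call:
{"name": "move_arm", "arguments": {"rows": [[0,0,-2,0,1],[0,0,0,0,1],[0,0,0,0,-0.45],[0,0,0,0,-0.6],[0,0,0,0,-0.8],[0,0,0,0,-0.8],[0,0,10,0,-0.8],[0,0,40,0,-0.8],[10,0,50,0,-0.8],[30,0,50,0,-0.8],[0,0,0,0,-0.8],[0,0,0,0,-0.8]]}}

```text
time: 21.35
tool_pos: [0.643, -0.0861, 0.248]
tool_rot: [-3.141, 0.003, -3.141]
contact_force: [0.0, 0.3, -0.2]
opening: 0.083
grip_force: 0.0
```

Run:
```python
from h import *
s,a=snap('wrist','w8.png'); _,b=snap('side')
print(s['tool_pos'],s['contact_force'],s['opening'],loc(a,s,(.608,-.086),.1145,85))
cv2.imwrite('pics/w8c.png',np.hstack([cv2.resize(a[80:280,210:430,::-1],(440,400)),cv2.resize(b[120:270,165:315,::-1],(350,400))]))
```

```text
[ 0.64304868 -0.08605928  0.24802015] [ 0.01684565  0.34392869 -0.22844202] 0.08300555370693795 (array([608.7, -84.7]), array([62.7, 69.7]), (318, 188), array([319., 184.]))
```

View pics/w8c.png

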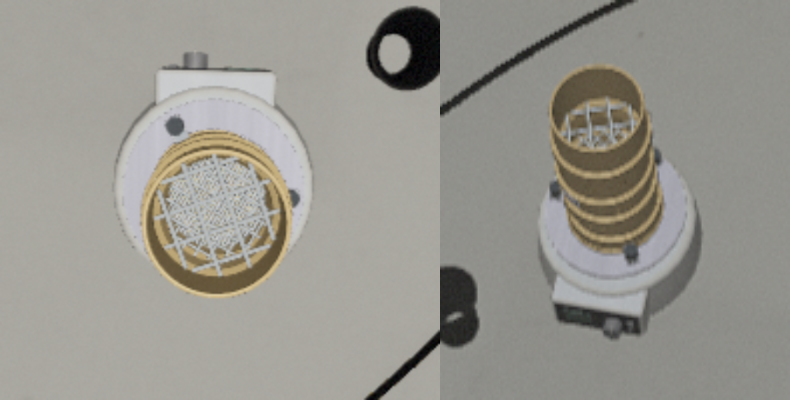

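Call:
{"name": "move_arm", "arguments": {"rows": [[-15,-40,0,0,-0.5],[-15,-40,0,0,-0.4],[-20,-40,0,0,-0.3],[-20,-45,-10,0,-0.2],[-25,-45,-20,0,-0.2],[-15,-40,-10,0,-0.2],[0,0,0,0,-0.2],[0,0,0,0,-0.2],[0,0,0,0,-0.2]]}}

```text
time: 22.35
tool_pos: [0.535, -0.3304, 0.208]
tool_rot: [3.14, -0.001, -3.141]
contact_force: [0.7, -0.2, 0.5]
opening: 0.0548
grip_force: 0.0
```

Run:
```python
from h import *
s,a=snap('wrist','w9.png')
print(s['tool_pos'],s['opening'],loc(a,s,(.455,-.3355),.011))
```

```text
[ 0.53501344 -0.33036808  0.20802282] 0.05484490797770161 (array([ 455. , -335.5]), array([62.1, 62.3]), (312, 133), array([312., 133.]))
```

Call:
{"name": "move_arm", "arguments": {"rows": [[-40,-2.5,0,0,-0.2],[-40,-2.6,-20,0,-0.2],[0,0,-40,0,-0.2],[0,0,-40,0,-0.2],[0,0,-40,0,-0.2],[0,0,-25,0,-0.2],[0,0,-15,0,-0.2],[0,0,0,0,-0.2],[0,0,0,0,-0.2]]}}

```text
time: 23.3
tool_pos: [0.4558, -0.336, 0.029]
tool_rot: [-3.141, 0.001, -3.14]
contact_force: [-0.1, -0.0, 1.2]
opening: 0.0552
grip_force: 0.0
```

Call:
{"name": "move_arm", "arguments": {"newtons": 20, "rows": [[-0.8,0.5,-6,0,-0.2],[0,0,-4,0,-0.2],[0,0,0,0,-0.2],[0,0,0,0,0.3],[0,0,0,0,1],[0,0,0,0,1],[0,0,0,0,1],[0,0,0,0,1]]}}

```text
time: 24.1
tool_pos: [0.4541, -0.3362, 0.0185]
tool_rot: [3.142, 0.0, 3.141]
contact_force: [-0.5, 0.7, -0.5]
opening: 0.0199
grip_force: 4.7
```

Call:
{"name": "move_arm", "arguments": {"rows": [[0,0,0,0,1],[0,0,20,0,1],[0,0,45,0,1],[0,0,45,0,1],[0,0,45,0,1],[25,40,45,0,1],[30,45,15,0,1],[30,45,0,0,1],[30,45,0,0,1],[25,45,0,0,1],[13,30,0,0,1],[0,0,-20,0,1]]}}

```text
time: 25.3
tool_pos: [0.5955, -0.1043, 0.2033]
tool_rot: [-3.141, 0.006, -3.136]
contact_force: [0.3, -0.6, -0.5]
opening: 0.019
grip_force: 20.0
```

Call:
{"name": "move_arm", "arguments": {"rows": [[0,0,-20,0,1],[0,0,0,0,1],[0,0,0,0,1],[0,0,0,0,1]]}}

```text
time: 25.7
tool_pos: [0.5933, -0.1089, 0.1825]
tool_rot: [-3.141, 0.002, 3.141]
contact_force: [-0.4, -0.5, -1.6]
opening: 0.0191
grip_force: 20.0
```

Call:
{"name": "move_arm", "arguments": {"rows": [[7,11,0,0,1],[7,11.8,0,0,1],[0,0,0,0,1],[0,0,0,0,1],[0,0,0,0,1]]}}

```text
time: 26.2
tool_pos: [0.6067, -0.0856, 0.1813]
tool_rot: [-3.142, -0.0, -3.141]
contact_force: [0.5, -0.2, -1.5]
opening: 0.0194
grip_force: 20.0
```

Call:
{"name": "move_arm", "arguments": {"rows": [[0.6,-0.4,-12,0,1],[0,0,-8,0,1],[0,0,-4,0,1],[0,0,-3,0,1],[0,0,0,0,1],[0,0,0,0,1]]}}

```text
time: 26.8
tool_pos: [0.6075, -0.0862, 0.1544]
tool_rot: [3.142, 0.0, 3.141]
contact_force: [-0.0, -0.2, -0.3]
opening: 0.0195
grip_force: 20.0
```

Call:
{"name": "move_arm", "arguments": {"rows": [[0,0,-2,0,1],[0,0,-1,0,1],[0,0,0,0,1],[0,0,0,0,0.5],[0,0,0,0,0.3],[0,0,0,0,-0.2],[0,0,0,0,-0.2],[0,0,30,0,-0.2],[0,0,40,0,-0.2],[40,0,40,0,-0.2],[0,0,0,0,-0.2],[0,0,0,0,-0.2]]}}

```text
time: 28.0
tool_pos: [0.6432, -0.0861, 0.257]
tool_rot: [-3.141, 0.001, -3.141]
contact_force: [-0.6, 1.0, -0.1]
opening: 0.0551
grip_force: 0.0
```

Run:
```python
from h import *
s,a=snap('wrist'); _,b=snap('side'); _,c=snap('scene')
print(s['tool_pos'],s['contact_force'],s['opening'])
cv2.imwrite('pics/end.png',np.hstack([cv2.resize(a[80:280,210:430,::-1],(266,300)),cv2.resize(b[100:270,165:315,::-1],(266,300)),cv2.resize(c[190:280,240:320,::-1],(266,300),interpolation=2)]))
```

```text
[ 0.64324148 -0.08608638  0.25696742] [-0.58157233  0.95017154 -0.1280833 ] 0.055114310607441735
```

View pics/end.png

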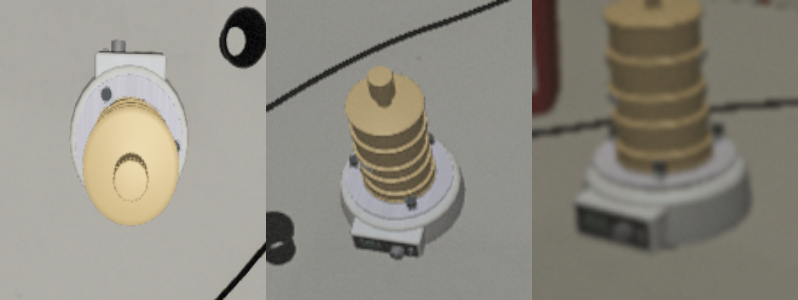

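The stack stands straight with evenly spaced bands and the cover seated level, and the gripper is clear of it.

```bash
python3 -c "
from h import *
print(workorder.hand_in())"
```

```text
the job is handed in; nothing more can be done
None
```

The sieve stack is built on the receiver pan in the order asked: fine, medium, coarse, then the cover. In the final pictures it looks nested and level, with the gripper clear. The job took about 28 s of the 104 s and is handed in; the hand-in returned no verdict. I saw no contact with the loupe, dish or dropper, but I did not re-measure where they stand.

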